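# Hold a reagent bottle in the V of a stand clamp while it is strapped in

## Task

Stand the wide-mouth amber bottle upright on the base plate of the lab stand, without tipping it or knocking the things around it, and press it back into the V of the clamp so that I can close the steel band round it; leave the band open. Hold the bottle by its upper half, so the band can pass below your fingers, and push it into the V with a steady 10 newtons or so, never a hard shove. Finish while still holding and pressing: do not let go.

Things in the scene. Friction and masses are not known exactly. Their poses are not given: they have to be found in the camera images.
- bottle: the bottle to hold: squat wide-mouth amber glass bottle, paper label, flat black cap; the widest bottle on the bench. Straight round body 51 mm in diameter up to 64 mm, then shoulder, then cap 41 mm in diameter, its top at 94 mm. 0.15 to 0.3 kg. Stands upright on the bench at first. Origin: centre of its underside, z up its axis; any yaw is alike
- stand: lab support stand, fixed. Base plate; steel rod 12 mm thick, top 360 mm above the bench, at x = +80 mm, with a boss head; from it a clamp arm at 45 mm height runs to -x and carries the V saddle, which opens to the stand's -x. Nothing of it gives noticeably. Small swing bolt at the saddle's -y side (to 55 mm from the middle line, 27 to 41 mm high). Origin: centre of the plate's underside, x from the open side of the V to the rod, z up
- seat (a point): the point on top of the base plate (10 mm above the bench) where the centre of the bottle's underside lies when the bottle is seated in the V, touching both faces: 35 mm from the stand's origin towards its -x; same axes as the stand, so the bottle is pressed home along +x
- plate: base plate of the stand, grey, 210 x 135 x 10 mm, top 10 mm above the bench; painted, with grip: a bottle pushed along it at grip height while pressed down binds and tilts, one whose weight is carried slides home easily. Same origin and axes as the stand
- saddle: the V saddle, cork-lined, that the bottle is pressed against. Faces slope 30 degrees from the stand's y (120 degree V), so their contact force is about 1.2 to 1.4 times the push; 46 mm tall, 22 to 68 mm above the bench; reaches 20 mm to either side of the middle: narrower than the bottle, fingers gripping the bottle along the stand's y clear it. Same origin and axes as the stand
- dropper_a: bystander: slim amber dropper bottle, 33 mm in diameter, 107 mm tall with its rubber bulb; leave alone. Origin at the centre of its underside
- dropper_b: bystander: a second dropper bottle like the first; leave alone. Origin at the centre of its underside
- beaker: bystander: empty glass beaker, 70 mm in diameter, 95 mm tall; leave alone. Origin at the centre of its underside
- band (a joint): hinged steel band of the clamp, rad: 0 closed round the front of the bottle, 2.6 to 2.9 hanging open at the saddle's +y side, as at the start. 12 mm high, 28 to 40 mm above the bench; open it reaches about 90 mm from the stand's middle line. Swings with slight friction; a person closes it later
There are look-alikes about, which are no part of the job. Leave any blue look-alike of the bottle alone.

How it is judged:
At the end, for the whole second after the job is handed in: Bottle on the base plate within 3 mm, upright within 3.4 degrees, its axis within 6 mm of the seated place, at rest, held between the fingers in its upper half (grasp point over 43 mm above its underside, within 20 mm of its axis); force between bottle and V saddle stays between 5 and 18 N (horizontal distance between bottle and seat below 0.006 m and z of bottle in the frame of seat between -0.002 and 0.003 m and angle between bottle's own z axis and vertical below 0.06 rad and linear speed of bottle below 0.01 m/s and contact force between bottle and saddle between 5 and 18 N and contact force between the fingers and bottle above 1 N and z of the grasp point in the frame of bottle above 0.043 m and horizontal distance between the grasp point and bottle below 0.02 m); the arm keeps its last pose, push and grip.
It fails at once if the bottle is tipped more than 20 degrees (angle between bottle's own z axis and vertical above 0.35 rad).
It fails at once if the bottle is shoved into the V with more than 40 N (contact force between bottle and saddle above 40 N).
It fails at once if a dropper bottle is moved more than 15 mm (distance of any of dropper_a, dropper_b from where it was at the start of the episode above 0.015 m).
It fails at once if the beaker is moved more than 15 mm (distance of beaker from where it was at the start of the episode above 0.015 m).
It fails at once if the band is swung more than half way shut (value of joint band below 1.5 rad).
It also fails if it takes over 46 s, if anything falls off the work surface, if the arm or the gripper's body presses on something with over 40 N, if the wrist force passes 120 N, or if a joint passes its speed limit or range.

## Robot

A 6-joint arm with a two-finger parallel gripper is mounted at the origin on the work surface. World frame = base frame: x ahead of the robot, y to its left, z up, the work surface at z = 0. Lengths are in m, angles in rad, forces in N, time in s.
With the tool pointing down it reaches from about 0.3 to 0.775 m from the base axis. Payload 14.6 kg.
Tool frame: the origin (TCP) lies midway between the tips of the shut fingers; the grasp point (between the pads) lies 19 mm behind it (ctrl.tcp_to_grasp is the z of the grasp point in the tool frame, in m); z points along the fingers, y is the line along which they close (so a half turn about z gives the same grasp; the last joint's range is limited). The gripper opens to 94 mm and grips with 3 to 60 N. Pads are 16 mm wide; open, the fingers measure 119 mm over their backs; the gripper's body (75 mm by 177 mm) begins 78 mm behind the grasp point.
Start: joints at [-1.173, 0.3, 1.521, -0, 1.321, -0.067], TCP at [0.247, -0.492, 0.205] pointing down, gripper open.
Joint ranges: [-3.03, 3.03], [-0.79, 2.21], [0.23, 2.52], [-1.04, 4.18], [0, 3.07], [-2.55, 2.55]. Speed limits (rad/s): [2.22, 2.22, 2.57, 3.14, 3.14, 3.14].

## Interface

Orientations are given as [roll, pitch, yaw] about the fixed x, y, z axes, in that order (R = Rz(yaw) Ry(pitch) Rx(roll)).
In Python, from station import monitor, camera, ctrl gives the robot as it stands.
- The arm moves only by the tool apply_moves, never from a script. Its argument "plan" is one flat list of numbers, 4 for each row, row after row: the shift along the tool's x, y, z in mm, then the turn about the tool's z in rad. In form: [dx, dy, dz, spin, dx, dy, dz, spin, ...]. A call has 1 to 20 rows; each row shifts and turns the commanded pose from where the row before left it, along the tool's axes as they then stand; what a row does not reach is not made up. A row lasts 1/10 s, in which the tool goes at most 50 mm and 8.59 degrees, less where a joint would pass 70% of its speed; a pose out of reach is approached as far as the arm can. A call is refused whole if a number of a shift passes 50 or a number of a turn 0.15, either way. A call with a gripper value outside its range is refused whole. "hand" is the gripper command: -1 is shut, 1 is fully open, values between are in proportion, set as the call begins (left out, the last holds). The fingers move at their own pace and stop on an object; "squeeze" is the grip in N (left out, the last holds). Time passes only in rows, so rows that do not move let the fingers close. It gives the time, the measured TCP pose, the force, the opening and the grip force at its end, in the units of the state.
- monitor.get_obs(): the state, without advancing time (a new reading comes with each control period).
- camera(name): name is "scene" or "top" or "wrist"; returns a dict with "image" (420x560x3 uint8, red, green, blue), "range_z" (420x560 float32, m along the optical axis (not along the pixel's ray), 0 where there is no reading), "mtx" (3x3 intrinsics, pixels), "rvec" (rotation vector, rad) and "tvec" (3), from world to camera coordinates, as OpenCV has them. Camera axes: x right, y down, z forward; pixel columns grow to the right and rows downward; lengths in m; the calibration is good to about 2 mm. A picture is of the moment at which its call begins.
- ctrl.hand_in(): hands the job in; it is judged then, once.
The state is a dict: "time_s": time; "qpos": joint angles; "joint_vel": joint speeds; "tau": joint torques, N m; "ee_pos": TCP position; "eef_rot": TCP orientation; "force": force on the tool from outside, world axes, zero at the start; "moment": the same for the moment, N m; "grip_width": finger opening in m; "grip_force": force on a finger pad.
Only numpy, scipy, OpenCV 4.12 (cv2) and the standard library are available. Lean on these libraries where they do the work, as an engineer would, in place of code of your own. Each camera call takes 0.05 s, during which the arm holds its last target. There are 200 camera calls.

## Working session

There is one attempt and no reset: what is moved stays moved. The work goes in short steps, Python scripts to look and compute and a tool call to move; the robot and the scene stay as the last step left them, time stands still between calls to the robot, and variables do not carry over. Pictures are saved under pics/ and viewed, at most 10 in all, crops included, and the job is handed in when it is done.

Besides the shell and the picture viewer there is one more tool, called after "Request:" as name(argument=value, ...), one argument or row to a line, values as JSON. apply_moves: Moves the arm, as the interface text tells. Its arguments: {"type":"object","properties":{"plan":{"type":"array","items":{"type":"number"}},"hand":{"type":"number"},"squeeze":{"type":"number"}},"required":["plan"]}

```bash
mkdir -p pics
cat > h.py <<'E'
import numpy as np, cv2
from station import monitor, camera, ctrl
def shot(n,f=None):
    c=camera(n)
    if f: cv2.imwrite('pics/'+f,c['image'][:,:,::-1])
    return c
def cloud(c):
    z=c['range_z'];K=c['mtx'];h,w=z.shape
    u,v=np.meshgrid(np.arange(w),np.arange(h))
    p=np.stack([(u-K[0,2])/K[0,0]*z,(v-K[1,2])/K[1,1]*z,z],-1)
    R=cv2.Rodrigues(np.array(c['rvec'],float))[0]
    P=(p-np.array(c['tvec']).ravel())@R
    P[z<=0]=np.nan
    return P
E
python3 - <<'E'
from h import *
for n in ('scene','top'):
    c=shot(n,n+'.png'); np.savez(n,**c)
o=monitor.get_obs();print(o, ctrl.tcp_to_grasp)
E
```

```text
{'time_s': 0.1, 'qpos': array([-1.17260322e+00,  3.00405982e-01,  1.52148273e+00, -2.44923667e-06,
        1.32071562e+00, -6.66187098e-02]), 'joint_vel': array([ 0.00110476, -0.00181368, -0.00136723, -0.00070235, -0.00108129,
        0.0013578 ]), 'tau': array([ 1.08322183e-03, -5.32642686e+01, -3.53283691e+01,  7.09553668e-02,
        2.34595587e-02, -5.44158945e-05]), 'ee_pos': array([ 0.24644018, -0.49144661,  0.20496366]), 'eef_rot': array([-3.14058306e+00, -6.49799612e-05,  4.64812391e-01]), 'force': array([ 0.15940911, -0.50609246,  0.23388547]), 'moment': array([0.02673393, 0.00935631, 0.02388497]), 'grip_force': 0.0, 'grip_width': 0.09396854715150034} -0.0188
```

View pics/scene.png

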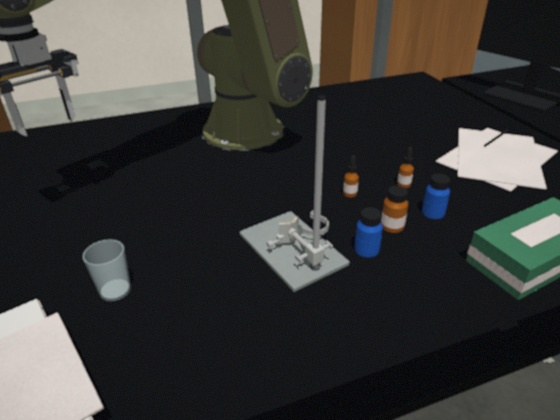

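View pics/top.png

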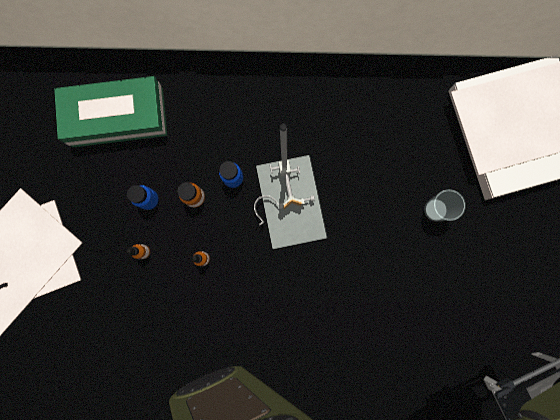

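Scene view: what could be taken for the bottle is amber at top (190,194), blue look-alikes at (143,197) and (231,175), and slim droppers at (139,252) and (201,258). I choose the wide amber one. The stand is at (290,200), its V opening towards the robot with the band on the left. The beaker is at (445,207), far off. Next I'll measure and check with a close crop.

Run:
```python
from h import *
c=dict(np.load('top.npz'));P=cloud(c);im=c['image'].astype(int);hsv=cv2.cvtColor(c['image'],cv2.COLOR_RGB2HSV)
R=cv2.Rodrigues(c['rvec'])[0];print('cam',-R.T@c['tvec'].ravel())
def top(u,v,r=24):
    s=P[v-r:v+r,u-r:u+r].reshape(-1,3);s=s[np.isfinite(s[:,2])]
    zm=np.percentile(s[:,2],99.5);t=s[s[:,2]>zm-.006]
    (x,y),rr=cv2.minEnclosingCircle((t[:,:2]*1000).astype(np.float32));print((u,v),zm.round(4),len(t),'centre',round(x,1),round(y,1),'r',round(rr,1),'bbox',((t.min(0)+t.max(0))/2*1000).round(1))
for q in [(190,194),(143,197),(231,175),(139,252),(201,258)]: top(*q,18)
m=(P[...,2]>.006)&(P[...,2]<.014); m[:, :240]=0;m[:,340:]=0;m[:140]=0;m[260:]=0
m=cv2.morphologyEx(m.astype(np.uint8),cv2.MORPH_OPEN,np.ones((3,3)))
s=(P[m>0][:,:2]*1000).astype(np.float32);print('plate',cv2.minAreaRect(s),len(s))
# saddle points
w=P[140:260,240:340].reshape(-1,3)
for a,b in((.06,.075),(.1,.37)):
    t=w[(w[:,2]>a)&(w[:,2]<b)];print(a,len(t),t.mean(0).round(4),t.min(0).round(3),t.max(0).round(3))
a=cv2.resize(c['image'][140:280,110:340],None,fx=3.4,fy=3.4,interpolation=2);cv2.imwrite('pics/crop.png',a[:,:,::-1])
```

```text
cam [ 0.43787117 -0.05843203  1.08649522]
(190, 194) 0.0981 237 centre 591.7 175.7 r 20.4 bbox [591.2 176.6  95.5]
(143, 197) 0.0986 212 centre 582.9 290.6 r 20.3 bbox [583.5 290.7  96.4]
(231, 175) 0.098 229 centre 642.9 83.0 r 20.3 bbox [642.3  83.5  95.8]
(139, 252) 0.1066 23 centre 453.6 294.2 r 6.1 bbox [453.2 293.8 104.9]
(201, 258) 0.1061 26 centre 440.6 147.3 r 6.5 bbox [440.6 147.1 105.2]
plate ((585.4884643554688, -62.355255126953125), (209.77279663085938, 134.8438720703125), 13.117907524108887) 3558
0.06 170 [ 0.6238 -0.0511  0.0653] [ 0.565 -0.086  0.06 ] [0.674 0.058 0.074]
0.1 145 [ 0.6589 -0.0449  0.2117] [ 0.657 -0.05   0.101] [ 0.663 -0.039  0.303]
```

View pics/crop.png

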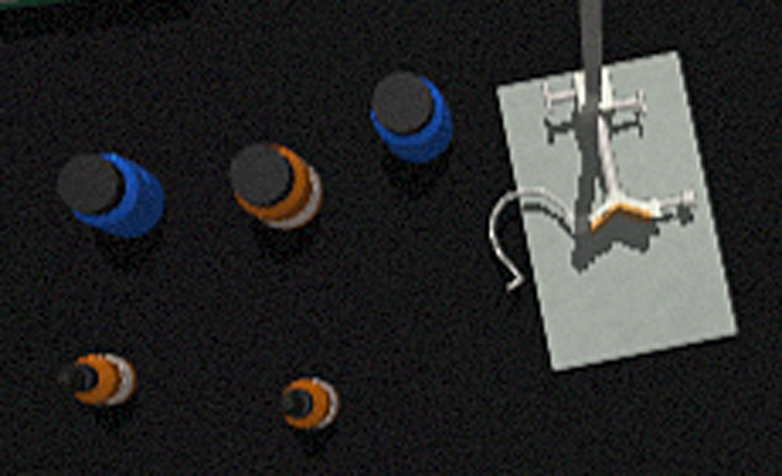

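The crop confirms the amber bottle (upper middle, cap about (262,175)) between two blue ones. The V opens downward in the image with the band on the left, and the stand's yaw is about 0.229. I'll move above the bottle with the fingers along the stand's y.

Request:
apply_moves(
  plan=[0,0,0,0.118,0,0,0,0.118,27,-31.5,0,0,27,-31.5,0,0,27,-31.5,0,0,27,-31.5,0,0,27,-31.5,0,0,27,-31.5,0,0,27,-31.5,0,0,27,-31.5,0,0,27,-31.5,0,0,27,-31.5,0,0,27,-31.5,0,0,27,-31.5,0,0,27,-31.5,0,0,27,-31.5,0,0,27,-31.5,0,0,27,-31.5,0,0,27,-31.5,0,0,0,0,0,0],
  hand=1,
  squeeze=30,
)

```text
time_s: 2.1
ee_pos: [0.5728, 0.1376, 0.2043]
eef_rot: [-3.141, 0.001, 0.232]
force: [0.3, -0.7, 0.4]
grip_width: 0.0939
grip_force: 0.0
```

Run:
```python
from h import *
c=shot('wrist','w1.png');o=monitor.get_obs();print(o['ee_pos'],o['eef_rot'],o['time_s'],o['force'])
P=cloud(c);m=(P[...,2]>.088)&(P[...,2]<.104)
n,l,st,ce=cv2.connectedComponentsWithStats(m.astype(np.uint8))
for i in range(1,n):
    if st[i,4]>200:
        t=P[l==i]*1000;(x,y),r=cv2.minEnclosingCircle(t[:,:2].astype(np.float32));print(ce[i],st[i,4],x,y,r,np.median(t[:,2]))
```

```text
[0.57212637 0.13561732 0.20436937] [-3.14145534e+00  1.56958934e-03  2.31422785e-01] 2.15 [-0.23774501 -0.62554272  0.89706204]
[368.59383451 146.37209302] 1849 643.0296630859375 83.22444152832031 20.55453109741211 92.58394674037102
[115.30851634 159.3304767 ] 1867 582.4773559570312 290.90625 20.55172348022461 92.60005356299074
[248.58216783 180.05244755] 1716 591.5047607421875 176.2162628173828 20.401756286621094 92.61628453203548
```

View pics/w1.png

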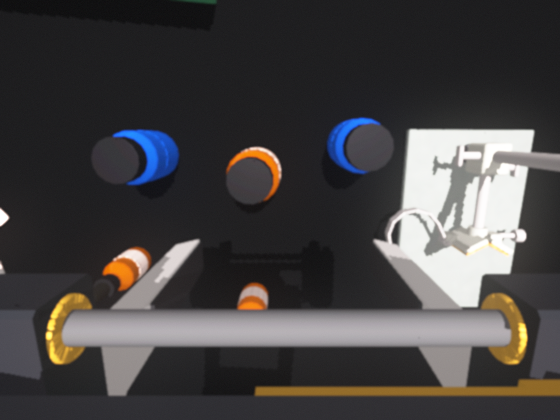

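The wrist view shows the amber cap at (248,180), world (591.5,176.2), agreeing with the top view. I'll centre over it and start down.

Request:
apply_moves(
  plan=[9.4,-11.7,0,0,9.4,-11.7,0,0,9.4,-11.7,0,0,0,0,20,0,0,0,20,0,0,0,20,0,0,0,20,0,0,0,0,0,0,0,0,0,0,0,0,0],
)

```text
time_s: 3.15
ee_pos: [0.5922, 0.1745, 0.1269]
eef_rot: [-3.142, -0.002, 0.228]
force: [0.2, -0.6, -0.3]
grip_width: 0.0939
grip_force: 0.0
```

Request:
apply_moves(
  plan=[0,-1.8,13,0,0,0,13,0,0,0,13,0,0,0,13,0,0,0,13,0,0,0,13,0,0,0,13,0,0,0,0,0,0,0,0,0,0,0,0,0],
)

```text
time_s: 4.15
ee_pos: [0.5916, 0.1764, 0.0351]
eef_rot: [-3.142, -0.001, 0.229]
force: [-0.4, 0.5, -0.2]
grip_width: 0.0938
grip_force: 0.0
```

Request:
apply_moves(
  plan=[0,0,0,0,0,0,0,0,0,0,0,0,0,0,0,0,0,0,0,0,0,0,0,0,0,0,0,0,0,0,0,0],
  hand=-1,
  squeeze=30,
)

```text
time_s: 4.95
ee_pos: [0.5913, 0.1763, 0.0345]
eef_rot: [3.141, -0.0, 0.229]
force: [-0.2, -1.0, 1.8]
grip_width: 0.0504
grip_force: 30.0
```

Request:
apply_moves(
  plan=[0,0,-5,0,0,0,-12,0,0,0,-17,0,0,0,-17,0,0,0,-17,0,0,0,-12,0,0,0,-5,0,-4,7.1,0,0,-10,17,0,0,-16,28,0,0,-17,29,0,0,-18,29,0,0,-18,30,0,0,-17,30,0,0,-16,28,0,0,-12,20,0,0,-7,13,0,0,0,0,0,0,0,0,0,0,0,0,0,0],
)

```text
time_s: 6.95
ee_pos: [0.5123, -0.0785, 0.1192]
eef_rot: [-3.141, 0.0, 0.23]
force: [-0.1, 0.6, -1.5]
grip_width: 0.0499
grip_force: 30.0
```

Run:
```python
from h import *
c=shot('scene');o=monitor.get_obs();print(o['ee_pos'],o['eef_rot'],o['time_s'],o['force'],o['grip_force'])
cv2.imwrite('pics/s2.png',cv2.resize(c['image'][130:300,200:420],None,fx=3.4,fy=3.4)[:,:,::-1])
c=shot('wrist','w2.png')
P=cloud(c);m=(P[...,2]>.007)&(P[...,2]<.013)
m=cv2.morphologyEx(m.astype(np.uint8),cv2.MORPH_OPEN,np.ones((5,5)))
print(cv2.minAreaRect((P[m>0][:,:2]*1000).astype(np.float32)))
```

```text
[ 0.51231372 -0.0784803   0.1192863 ] [-3.14140361e+00  1.81038425e-04  2.29971826e-01] 7.0 [ 0.02097843  0.14866117 -1.76571272] 29.999194861447904
((561.7257080078125, 12.059524536132812), (195.6636962890625, 290.28314208984375), 13.16914176940918)
```

View pics/w2.png

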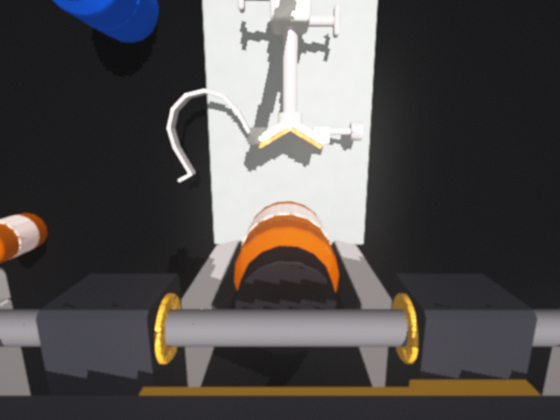

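View pics/s2.png

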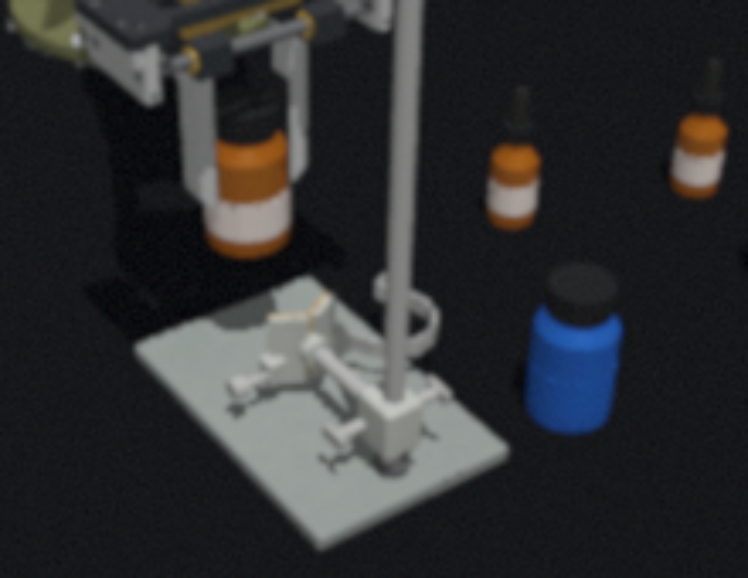

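The wrist view shows the V apex at column 290 with the bottle centred below it at about 288. The scene view shows the bottle hanging upright. I'll lower it to just above the plate.

Request:
apply_moves(
  plan=[0,0.9,4,0,0,0,10,0,0,0,14,0,0,0,14,0,0,0,12,0,0,0,9,0,0,0,6,0,0,0,3,0,0,0,1,0,0,0,0,0,0,0,0,0,0,0,0,0],
)

```text
time_s: 8.25
ee_pos: [0.5125, -0.0803, 0.0468]
eef_rot: [3.141, -0.001, 0.229]
force: [0.2, -0.6, -1.6]
grip_width: 0.0499
grip_force: 30.0
```

Request:
apply_moves(
  plan=[3,-0.5,0,0,6,0,0.5,0,6,0,0,0,6,0,0,0,6,0,0,0,4,0,0,0,2,0,0,0,1,0,0,0,1,0,0,0,0,0,0,0,0,0,0,0],
)

```text
time_s: 9.35
ee_pos: [0.5462, -0.0719, 0.046]
eef_rot: [-3.142, 0.0, 0.229]
force: [0.7, -0.0, -1.5]
grip_width: 0.0497
grip_force: 30.0
```

Request:
apply_moves(
  plan=[0.5,0,0,0,0.5,0,0,0,0.5,0,0,0,0,0,0,0,0,0,0,0],
)

```text
time_s: 9.85
ee_pos: [0.5478, -0.0715, 0.0459]
eef_rot: [-3.142, 0.0, 0.229]
force: [1.0, -0.4, -1.0]
grip_width: 0.0502
grip_force: 30.0
```

Request:
apply_moves(
  plan=[0.5,0,0.4,0,0.5,0,0,0,0.5,0,0,0,0,0,0,0,0,0,0,0],
)

```text
time_s: 10.35
ee_pos: [0.5492, -0.0711, 0.0455]
eef_rot: [-3.142, 0.0, 0.229]
force: [-0.2, 0.6, -1.6]
grip_width: 0.0504
grip_force: 30.0
```

Request:
apply_moves(
  plan=[0.5,0,0,0,0.5,0,0,0,0,0,0,0,0,0,0,0],
)

```text
time_s: 10.75
ee_pos: [0.5502, -0.0709, 0.0455]
eef_rot: [-3.142, 0.0, 0.229]
force: [-1.1, 0.5, -1.6]
grip_width: 0.0501
grip_force: 30.0
```

Request:
apply_moves(
  plan=[0.3,0,0,0,0.3,0,0,0,0,0,0,0,0,0,0,0],
)

```text
time_s: 11.15
ee_pos: [0.5508, -0.0708, 0.0455]
eef_rot: [-3.142, 0.0, 0.229]
force: [-0.4, -0.4, -0.6]
grip_width: 0.0505
grip_force: 30.0
```

Request:
apply_moves(
  plan=[0.3,0,0,0,0.2,0,0,0,0,0,0,0,0,0,0,0],
)

```text
time_s: 11.55
ee_pos: [0.5509, -0.0707, 0.0455]
eef_rot: [-3.141, 0.001, 0.229]
force: [-5.8, -1.2, 1.1]
grip_width: 0.0502
grip_force: 30.0
```

Request:
apply_moves(
  plan=[0.1,0,0,0,0,0,0,0,0,0,0,0,0,0,0,0],
)

```text
time_s: 11.95
ee_pos: [0.5509, -0.0708, 0.0455]
eef_rot: [-3.141, 0.001, 0.229]
force: [-5.8, -2.3, 2.4]
grip_width: 0.0505
grip_force: 30.0
```

Request:
apply_moves(
  plan=[0.1,0,0,0,0,0,0,0,0,0,0,0,0,0,0,0],
)

```text
time_s: 12.35
ee_pos: [0.5509, -0.0707, 0.0455]
eef_rot: [-3.141, 0.001, 0.229]
force: [-5.8, -2.4, 1.5]
grip_width: 0.0504
grip_force: 30.0
```

Request:
apply_moves(
  plan=[0.2,0,0,0,0,0,0,0,0,0,0,0,0,0,0,0],
)

```text
time_s: 12.75
ee_pos: [0.551, -0.0708, 0.0455]
eef_rot: [-3.141, 0.002, 0.229]
force: [-7.1, -2.7, 2.1]
grip_width: 0.0501
grip_force: 30.0
```

Request:
apply_moves(
  plan=[0.1,0,0,0,0,0,0,0,0,0,0,0,0,0,0,0],
)

```text
time_s: 13.15
ee_pos: [0.551, -0.0708, 0.0454]
eef_rot: [-3.141, 0.002, 0.229]
force: [-7.9, -3.4, 2.4]
grip_width: 0.0506
grip_force: 30.0
```

Request:
apply_moves(
  plan=[0.2,0,0,0,0,0,0,0,0,0,0,0,0,0,0,0,0,0,0,0],
)

```text
time_s: 13.65
ee_pos: [0.551, -0.0708, 0.0454]
eef_rot: [-3.141, 0.002, 0.229]
force: [-9.4, -3.6, 3.7]
grip_width: 0.0506
grip_force: 30.0
```

Run:
```python
from h import *
F=[]
for i in range(12):
    c=shot(('scene','wrist','top')[i%3]); o=monitor.get_obs();F.append(o['force'])
    if i==0: cv2.imwrite('pics/s3.png',cv2.resize(c['image'][130:300,200:420],None,fx=3.4,fy=3.4,interpolation=2)[:,:,::-1])
F=np.array(F);print(F.mean(0),F.std(0),F.mean(0)@[.974,.227,0],o['ee_pos'],o['eef_rot'],o['time_s'],o['grip_force'])
```

```text
[-9.35907858 -3.24212936  3.58161535] [0.2893789  0.40023327 0.58430604] -9.851705897600253 [ 0.55101043 -0.07080538  0.04540857] [-3.14129240e+00  2.42640134e-03  2.28791592e-01] 14.25 30.000573684083065
```

View pics/s3.png

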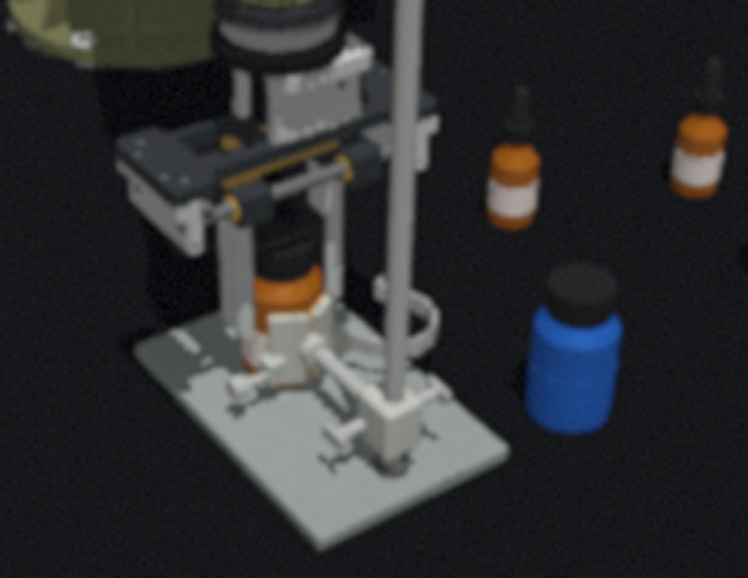

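The bottle sits upright in the V with the band still open. The push is a steady 9.9 N with almost no sideways force, so both faces touch, and it is within about 1 mm of the seat. Handing in.

```bash
python3 -c "
from station import ctrl
print(ctrl.hand_in())"
```

```text
the job is handed in; nothing more can be done
None
```

I handed the job in with the amber bottle upright on the base plate about 1 mm from the seat, still held by its upper half and pressed into the V with a steady 9.9 N, and the band left open; no verdict was returned.

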